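# Turn back the red buttons of a display frame with a fingertip

### The arm

A 6-joint arm with a two-finger parallel gripper is mounted at the origin on a cart in front of the work surface, level with it; the furniture and walls round the work are solid. World frame = base frame: x ahead of the robot, y to its left, z up, the work surface at z = 0. Lengths are in mm, angles in rad, forces in N, time in s.
With the tool pointing down it reaches from about 325 to 1000 mm from the base axis. Payload 5.1 kg.
Tool frame: the origin (TCP) lies on the centre line of the jaws, within the pads' length; the fingertips stand robot.tcp_to_tips ahead of it and the grasp point (between the pads) lies 6 mm ahead of it (robot.tcp_to_tips is the distance from the TCP to the fingertips, in mm); z points along the fingers, y is the line along which they close (so a half turn about z gives the same grasp; the last joint's range is limited). The gripper opens to 85 mm and grips with 20 to 120 N. Pads are 22 mm wide; open, the fingers measure 114 mm over their backs; the gripper's body (76 mm by 85 mm) begins 54 mm behind the grasp point. The pads swing forward as they close: fully open they stand 13 mm farther back than shut.
Start: joints at [1.18, 0.124, 1.65, -0, 1.367, -0.083], TCP at [196.947, 619.433, 256.322] pointing down, gripper open.
Joint ranges: [-2.61, 2.61], [-1.02, 2.33], [0.03, 2.71], [-1.35, 4.49], [0.32, 2.68], [-2.91, 2.91]. Speed limits (rad/s): [2.57, 2.57, 3.14, 3.14, 3.14, 3.14].

### API

Orientations are given as a unit quaternion [x, y, z, w].
In Python, from plant import robot, viewer, find_in, spot_point gives the robot as it stands.
- The arm moves only by the tool step_arm, never from a script. Its arguments are lists of equal length, an entry for each row: "offset": the shift along the tool's x, y, z in m, a list of three; "dr": the turn, a rotation vector about the tool's x, y, z in degrees, a list of three; "fingers": the opening, from 0 (shut) to 1 (fully open). A call has 1 to 5 rows; each row shifts and turns the commanded pose from where the row before left it, along the tool's axes as they then stand; what a row does not reach is not made up. A row lasts 1/10 s, in which the tool goes at most 50 mm and 8.59 degrees, less where a joint would pass 70% of its speed; a pose out of reach is approached as far as the arm can. A call is refused whole if a number of a shift passes 0.05 or a number of a turn 8.59, either way. A call with a gripper value outside its range is refused whole. The fingers move at their own pace and stop on an object; "newtons" is the grip in N (left out, the last holds). Time passes only in rows, so rows that do not move let the fingers close. It gives the time, the measured TCP pose, the force, the opening and the grip force at its end, in the units of the state.
- robot.observe(): the state, without advancing time (a new reading comes with each control period).
- viewer.get_image(name): name is "side" or "top" or "wrist"; returns (picture, depth): 420x560x3 uint8, red, green, blue; 420x560 float32, mm along the optical axis (not along the pixel's ray), 0 where there is no reading.
- viewer.camera_params(name): a dict with "camera_matrix" (3x3 intrinsics, pixels), "D" ([k1, k2, p1, p2, k3] as OpenCV has them; the pictures are not rectified), "cam_to_world" (4x4, takes a point from camera to world coordinates); the wrist camera has in their place "T_tool_cam" (4x4, takes a point from camera to tool coordinates, whose origin is the TCP and whose axes are the flange's). Camera axes: x right, y down, z forward; pixel columns grow to the right and rows downward; lengths in mm; the calibration is good to about 2 mm. A picture is of the moment at which its call begins: read the wrist's pose just before it. camera_params takes no time and is no camera call.
- robot.sign_off(): hands the job in; it is judged then, once.
Trained networks look in the newest picture that a camera, given by its name, has taken for a name from the list of things; names that differ only in an ending like _2 or _b are one class to them, and where a whole thing is asked for, a point or a joint stands for the part that bears it (a point fixed in the world has none). Each returns a list of dicts, best first, with "conf" (0 to 1); they miss things now and then, are a little off and sometimes report something else, mostly with a low value. They report only what shows in the picture. A call takes as long as a camera call.
- find_in(camera, query): "centre" ([x, y, z] in mm, in world coordinates, good to about 4 mm: the middle of the surface that is visible of it).
- spot_point(camera, query): "centre" ([x, y, z] in mm, in world coordinates, good to about 4 mm: a listed point, or the origin of a listed thing).
The state is a dict: "time_s": time; "joint_positions": joint angles; "joint_vel": joint speeds; "joint_torque": joint torques, N m; "tool_pos": TCP position; "tool_rot": TCP orientation; "wrist_force": force on the tool from outside, world axes, zero at the start; "moment": the same for the moment, N m; "width": opening from 0.0 (shut) to 1.0 (fully open); "grip_force": force on a finger pad.
Only numpy, scipy, OpenCV 4.12 (cv2) and the standard library are available. Lean on these libraries where they do the work, as an engineer would, in place of code of your own. Each camera call takes 0.05 s, during which the arm holds its last target. There are 200 camera calls.

### The job

A display frame lies face down and its back panel is held by turn buttons. With your fingertips run along the row of red buttons, first those on the long side with the white dot and then, round the corner, those on the short side, gently pushing each one round until it lies along its rail, off the panel. Leave the black buttons pointing across the panel, do not pick up or shove the frame, and do not disturb the other things on the bench.

Things in the scene. Friction and masses are not known exactly. Their poses are not given: they have to be found in the camera images.
- frame: loose pale wooden display frame, face down on a green 3 mm mat: 126 mm (its x) by 190 (y), 25 high, 0.8 kg. Origin: centre of its underside, z up. Rails 28 mm wide, tops 25 mm above the origin; between them the cardboard panel, 1 mm lower. White dot 8 mm wide at x -53, y -88.5 mm. Red buttons: long -x rail, then short +y rail. Black buttons: +x rail, pointing to -x, pivots x +53, y -68, -23, +22 mm.
- red1_pivot (a point): pivot of the first red turn button counted from the white dot (on the long -x rail, points to the frame's +x across the panel at 0): on its pivot axis, at the top of the button, 35 mm above the frame's underside and 10 mm above the rail. The pivot line is 18 mm from the rail's inner edge.
- red1 (a joint): angle of the first red turn button, rad: 0 points square across the panel, +-1.57 lies along its rail, positive is counter-clockwise from above, turns either way to a stop at 1.65. A bar 10 mm wide and 9 mm high with a round end, from its pivot to 30 mm beyond it; its underside is 1 mm above the rail (26 mm above the frame's underside), its top 35 mm. About 0.5 N at its end turns it and stays where it is left.
- red2_pivot (a point): pivot of the second red turn button counted from the white dot (on the long -x rail, points to the frame's +x across the panel at 0): on its pivot axis, at the top of the button, 35 mm above the frame's underside and 10 mm above the rail. The pivot line is 18 mm from the rail's inner edge.
- red2 (a joint): angle of the second red turn button, rad: 0 points square across the panel, +-1.57 lies along its rail, positive is counter-clockwise from above, turns either way to a stop at 1.65. A bar 10 mm wide and 9 mm high with a round end, from its pivot to 30 mm beyond it; its underside is 1 mm above the rail (26 mm above the frame's underside), its top 35 mm. About 0.5 N at its end turns it and stays where it is left.
- red3_pivot (a point): pivot of the third red turn button counted from the white dot (on the long -x rail, points to the frame's +x across the panel at 0): on its pivot axis, at the top of the button, 35 mm above the frame's underside and 10 mm above the rail. The pivot line is 18 mm from the rail's inner edge.
- red3 (a joint): angle of the third red turn button, rad: 0 points square across the panel, +-1.57 lies along its rail, positive is counter-clockwise from above, turns either way to a stop at 1.65. A bar 10 mm wide and 9 mm high with a round end, from its pivot to 30 mm beyond it; its underside is 1 mm above the rail (26 mm above the frame's underside), its top 35 mm. About 0.5 N at its end turns it and stays where it is left.
- red4_pivot (a point): pivot of the fourth red turn button counted from the white dot (on the short +y rail, points to the frame's -y across the panel at 0): on its pivot axis, at the top of the button, 35 mm above the frame's underside and 10 mm above the rail. The pivot line is 18 mm from the rail's inner edge.
- red4 (a joint): angle of the fourth red turn button, rad: 0 points square across the panel, +-1.57 lies along its rail, positive is counter-clockwise from above, turns either way to a stop at 1.65. A bar 10 mm wide and 9 mm high with a round end, from its pivot to 30 mm beyond it; its underside is 1 mm above the rail (26 mm above the frame's underside), its top 35 mm. About 0.5 N at its end turns it and stays where it is left.
- red5_pivot (a point): pivot of the fifth red turn button counted from the white dot (on the short +y rail, points to the frame's -y across the panel at 0): on its pivot axis, at the top of the button, 35 mm above the frame's underside and 10 mm above the rail. The pivot line is 18 mm from the rail's inner edge.
- red5 (a joint): angle of the fifth red turn button, rad: 0 points square across the panel, +-1.57 lies along its rail, positive is counter-clockwise from above, turns either way to a stop at 1.65. A bar 10 mm wide and 9 mm high with a round end, from its pivot to 30 mm beyond it; its underside is 1 mm above the rail (26 mm above the frame's underside), its top 35 mm. About 0.5 N at its end turns it and stays where it is left.
- black1 (a joint): angle of black turn button 1 (counted from the frame's -y end) on the opposite long rail, same shape and same meaning of the angle; to be left as it is
- black2 (a joint): angle of black turn button 2 (counted from the frame's -y end) on the opposite long rail, same shape and same meaning of the angle; to be left as it is
- black3 (a joint): angle of black turn button 3 (counted from the frame's -y end) on the opposite long rail, same shape and same meaning of the angle; to be left as it is
- battery: upright black and gold battery, 14 mm thick, 50 mm high; bystander, origin at the centre of its underside
- glue: glue bottle with a pale blue cap, 46 mm wide, 85 mm high; bystander, origin at the centre of its underside
- jar: dark grey pot with a clear lid, 54 mm wide, 42 mm high; bystander, origin at the centre of its underside

How it is judged:
By the outcome, as a careful person would: the job done as asked, in the order asked, and still so for the second after the job is handed in, with the robot touching nothing.
It also fails if it takes over 43 s, if anything falls off the work surface, if the arm or the gripper's body presses on something with over 40 N, if the wrist force passes 120 N, or if a joint passes its speed limit or range.

## Working session

There is one attempt and no reset: what is moved stays moved. The work goes in short steps, Python scripts to look and compute and a tool call to move; the robot and the scene stay as the last step left them, time stands still between calls to the robot, and variables do not carry over. Pictures are saved under pics/ and viewed, at most 10 in all, crops included, and the job is handed in when it is done.

Besides the shell and the picture viewer there is one more tool, called after "Emit:" as name(argument=value, ...) on one line, values as JSON. step_arm: Moves the arm, as the interface text tells. Its arguments: {"type":"object","properties":{"offset":{"type":"array","items":{"type":"array","items":{"type":"number"}}},"dr":{"type":"array","items":{"type":"array","items":{"type":"number"}}},"fingers":{"type":"array","items":{"type":"number"}},"newtons":{"type":"number"}},"required":["offset","dr","fingers"]}

```bash
mkdir -p pics; ls; cat > h.py <<'E'
import numpy as np, cv2
from plant import robot, viewer, find_in, spot_point
from scipy.spatial.transform import Rotation as R
def st():
    s=robot.observe(); print('t',round(s['time_s'],2),'tcp',np.round(s['tool_pos'],1),'q',np.round(s['tool_rot'],3),'F',np.round(s['wrist_force'],1),'w',round(s['width'],2)); return s
E
python3 - <<'E'
from h import *
s=st(); print(robot.tcp_to_tips); print(R.from_quat(s['tool_rot']).as_matrix().round(3))
im,d=viewer.get_image('top'); cv2.imwrite('pics/top.png',im[:,:,::-1]); np.save('d.npy',d)
for n in ['frame','red1_pivot','red2_pivot','red3_pivot','red4_pivot','red5_pivot','battery','glue','jar']:
    r=spot_point('top',n)[:2]; print(n,[(np.round(x['centre'],1),round(x['conf'],2)) for x in r])
st()
E
```

```text
pics
t 0.0 tcp [196.7 618.9 255. ] q [ 0.153  0.988 -0.001 -0.   ] F [-0.1  0.3 -0.1] w 1.0
25.0
[[-0.953  0.303 -0.001]
 [ 0.303  0.953 -0.002]
 [ 0.    -0.002 -1.   ]]
frame [(array([ 458.7, -138.2,    2.9]), 0.79), (array([389.3, -79.8,  37.7]), 0.62)]
red1_pivot [(array([390.1, -83.1,  38.5]), 0.84), (array([ 453.6, -138.6,    4.3]), 0.17)]
red2_pivot [(array([439.1, -86.5,  40.4]), 0.71)]
red3_pivot [(array([480.7, -86.6,  38.7]), 0.74)]
red4_pivot [(array([ 538.8, -142.5,   40.9]), 0.97)]
red5_pivot [(array([ 535.4, -175.3,   35.1]), 0.81), (array([ 616.3, -403.9,   -4.6]), 0.32)]
battery [(array([ 547.6, -405.6,    2. ]), 0.63)]
glue [(array([ 614.4, -398.8,   -2.3]), 0.69), (array([ 457.1, -139.1,    3.2]), 0.37)]
jar [(array([621.8, 106.3,   4.8]), 0.62), (array([ 547.7, -406.5,    2.8]), 0.62)]
t 0.5 tcp [196.9 619.4 256.3] q [ 0.153  0.988 -0.    -0.   ] F [-0.3  0.1 -0. ] w 1.0
```

View pics/top.png

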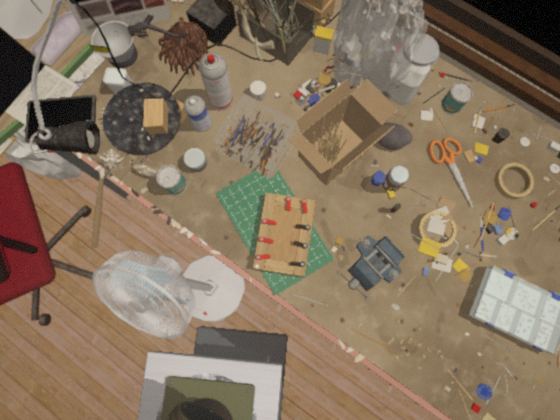

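```bash
python3 - <<'E'
from h import *
P=viewer.camera_params('top');K=np.array(P['camera_matrix']);D=np.array(P['D']);T=np.array(P['cam_to_world']);Ti=np.linalg.inv(T)
def proj(p):
    p=np.atleast_2d(p).astype(float); c=p@Ti[:3,:3].T+Ti[:3,3]
    return cv2.projectPoints(c,np.zeros(3),np.zeros(3),K,D)[0][:,0]
print(T.round(2)); print(proj([[0,0,0],[197,619,256],[458,-138,3]]).round())
d=np.load('d.npy'); v,u=np.mgrid[0:420,0:560]
n=cv2.undistortPoints(np.stack([u,v],-1).reshape(-1,1,2).astype(float),K,D)[:,0].reshape(420,560,2)
W=(np.dstack([n,np.ones((420,560))])*d[...,None])@T[:3,:3].T+T[:3,3]; W[d==0]=np.nan
np.save('W.npy',W)
# tall map: max height in 50 mm cells around path
for x in range(100,700,50):
    row=[]
    for y in range(650,-450,-50):
        m=(abs(W[...,0]-x)<25)&(abs(W[...,1]-y)<25); row.append('%4d'%np.nanmax(W[...,2][m]) if m.any() else '   .')
    print(x,' '.join(row))
im=cv2.imread('pics/top.png'); c=im[150:310,190:350]; cv2.imwrite('pics/c.png',cv2.resize(c,(600,600),interpolation=cv2.INTER_CUBIC))
E
```

```text
[[ 9.0000e-02 -9.7000e-01  2.3000e-01  2.9546e+02]
 [-1.0000e+00 -9.0000e-02  2.0000e-02 -1.4960e+02]
 [ 0.0000e+00 -2.3000e-01 -9.7000e-01  9.6918e+02]
 [ 0.0000e+00  0.0000e+00  0.0000e+00  1.0000e+00]]
[[ 205.  427.]
 [-138.  313.]
 [ 284.  234.]]
100 -708 -709 -710 -707 -709 -709 -709 -711 -708 -623    4   17  247  274  244   17    4 -613 -707 -709 -708 -710
150 -711 -709 -709 -709 -709    . -715 -711 -710 -626    4    4    4    3    4    5    4 -618 -707 -708    2    4
200 -711 -709 -710 -713 -720 -712 -712 -710   -9   21   42   53   61 -709 -706 -710 -708 -710    0    4    8    9
250 -229  -38  -25    . -717 -715 -711   34   65   90  110  124  118 -709 -711 -703   -1    4    5    8   11    8
300 -229 -229   -6    .    . -717 -723   90  120  149  154  147  112 -707 -709    5    7    7    9    5   83   13
350  -81  -12  -13    .    .    .    .   39  134  150  151  134 -691    0   29   32   32   32   19   79   84   13
400  -64  -27 -715 -711 -706 -712    . -700 -691 -683   10   -1    4    4   32   42   42   41   24   86   85   86
450 -231 -709 -709 -705 -707 -708 -708 -710 -700 -692    3    5    6    6   28   42   41   42   12   14   84   84
500 -243 -489 -710 -711 -711 -713 -712 -710    4    4    4    5    6    7    7   42   41   42    5    6    5    7
550 -711 -453 -360 -364 -711 -709    0    6   14   73   75   73    9   10    8   33   42  174    5    4    6   55
600 -710 -711   50   68   71   77   78   76   78   78   75   47    6    7   77   76  174  181  190  185   43   90
650    1    9   50  111  102   94   94   78   78  124  123   46   76   77   77   76  175  198  199  186  184   90
```

View pics/c.png

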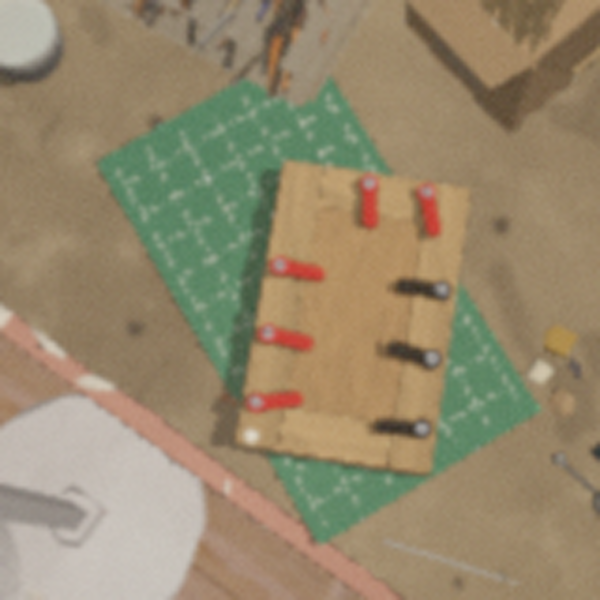

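Emit:
step_arm(offset=[[-0.027,-0.038,0],[-0.027,-0.038,0],[-0.027,-0.038,0],[-0.027,-0.038,0],[-0.027,-0.038,0]], dr=[[0,0,0],[0,0,0],[0,0,0],[0,0,0],[0,0,0]], fingers=[0,0,0,0,0])

```text
time_s: 1.0
tool_pos: [268.2, 395.8, 256.4]
tool_rot: [0.153, 0.988, 0.0, 0.0]
wrist_force: [0.5, 0.4, 0.9]
width: 0.147
grip_force: 0.0
```

Emit:
step_arm(offset=[[-0.027,-0.038,0],[-0.027,-0.038,0],[-0.027,-0.038,0],[-0.027,-0.038,0],[-0.027,-0.038,0]], dr=[[0,0,0],[0,0,0],[0,0,0],[0,0,0],[0,0,0]], fingers=[0,0,0,0,0])

```text
time_s: 1.5
tool_pos: [339.2, 173.9, 256.7]
tool_rot: [0.153, 0.988, 0.0, 0.001]
wrist_force: [1.0, -0.0, -0.7]
width: -0.003
grip_force: 0.0
```

```bash
python3 - <<'E'
from h import *
st(); P=viewer.camera_params('wrist'); print(np.array(P['T_tool_cam']).round(2),np.array(P['camera_matrix']).round(1),P['D'])
W=np.load('W.npy')
m=(W[...,2]>100)&(W[...,0]>480)&(W[...,0]<640)&(W[...,1]<0)&(W[...,1]>-330)
for y in range(-10,-330,-15):
    k=m&(abs(W[...,1]-y)<8)
    if k.any(): i=np.argmin(np.where(k,W[...,0],9e9)); print(y,W.reshape(-1,3)[i].round())
E
```

```text
t 1.5 tcp [339.2 173.9 256.7] q [0.153 0.988 0.    0.001] F [ 1.  -0.  -0.7] w -0.0
[[   0.     -0.95   -0.3    76.85]
 [   1.      0.     -0.     -0.75]
 [   0.     -0.3     0.95 -116.68]
 [   0.      0.      0.      1.  ]] [[366.3   0.  286.5]
 [  0.  366.3 209. ]
 [  0.    0.    1. ]] [-0.05196788  0.          0.          0.          0.        ]
-130 [ 635. -137.  171.]
-145 [ 621. -152.  174.]
-160 [ 607. -166.  171.]
-175 [ 592. -182.  170.]
-190 [ 576. -196.  175.]
-205 [ 569. -205.  171.]
-220 [ 580. -214.  162.]
-235 [ 590. -242.  161.]
-250 [ 581. -252.  183.]
-265 [ 586. -259.  182.]
-280 [ 601. -272.  183.]
-295 [ 618. -289.  184.]
-310 [ 631. -303.  182.]
```

Emit:
step_arm(offset=[[-0.0233,-0.0335,0.005],[-0.0233,-0.0335,0.005],[-0.0233,-0.0335,0.005],[-0.0233,-0.0335,0.005],[-0.0233,-0.0335,0.005]], dr=[[0,0,0],[0,0,0],[0,0,0],[0,0,0],[0,0,0]], fingers=[0,0,0,0,0])

```text
time_s: 2.0
tool_pos: [399.6, -21.2, 231.6]
tool_rot: [0.153, 0.988, 0.0, 0.001]
wrist_force: [0.5, 1.1, -0.4]
width: -0.003
grip_force: 0.0
```

Emit:
step_arm(offset=[[-0.0233,-0.0335,0.005],[-0.0233,-0.0335,0.005],[-0.0233,-0.0335,0.005],[0,0,0],[0,0,0]], dr=[[0,0,0],[0,0,0],[0,0,-6.3],[0,0,-6.3],[0,0,0]], fingers=[0,0,0,0,0])

```text
time_s: 2.5
tool_pos: [435.5, -137.4, 216.1]
tool_rot: [0.045, 0.999, 0.0, -0.0]
wrist_force: [-0.2, 0.8, 0.3]
width: 0.004
grip_force: 0.0
```

```bash
cat >> h.py <<'E'
P=viewer.camera_params('wrist');K=np.array(P['camera_matrix']);D=np.array(P['D']);TC=np.array(P['T_tool_cam'])
def cam(s):
    T=np.eye(4);T[:3,:3]=R.from_quat(s['tool_rot']).as_matrix();T[:3,3]=s['tool_pos'];return T@TC
def topix(T,p):
    Ti=np.linalg.inv(T);c=np.atleast_2d(p)@Ti[:3,:3].T+Ti[:3,3];return cv2.projectPoints(c.astype(float),np.zeros(3),np.zeros(3),K,D)[0][:,0]
def onplane(T,uv,z):
    n=cv2.undistortPoints(np.array(uv,float).reshape(-1,1,2),K,D)[:,0];r=np.c_[n,np.ones(len(n))]@T[:3,:3].T
    return T[:3,3]+r*((z-T[2,3])/r[:,2])[:,None]
E
python3 - <<'E'
from h import *
s=st();T=cam(s);im,d=viewer.get_image('wrist');cv2.imwrite('pics/w1.png',im[:,:,::-1]);np.savez('w1.npz',im=im,d=d,T=T)
for i in range(1,6):
    r=spot_point('wrist',f'red{i}_pivot')[:2]; print(i,[(np.round(x['centre'],1),topix(T,x['centre']).round()[0],round(x['conf'],2)) for x in r])
r=spot_point('wrist','frame')[:1];print(r)
E
```

```text
t 2.5 tcp [ 435.5 -137.4  216.1] q [ 0.045  0.999  0.    -0.   ] F [-0.2  0.8  0.3] w 0.0
1 [(array([392.2, -79.2,  40.2]), array([356., 132.]), 0.7)]
2 [(array([435.5, -81.8,  37.8]), array([354., 184.]), 0.62)]
3 [(array([482.2, -86.6,  39.2]), array([351., 238.]), 0.71), (array([ 609.4, -399.7,   -0.8]), array([ 69., 352.]), 0.33)]
4 []
5 []
[{'centre': [455.3, -135.0, 1.5], 'conf': 0.96}]
```

View pics/w1.png

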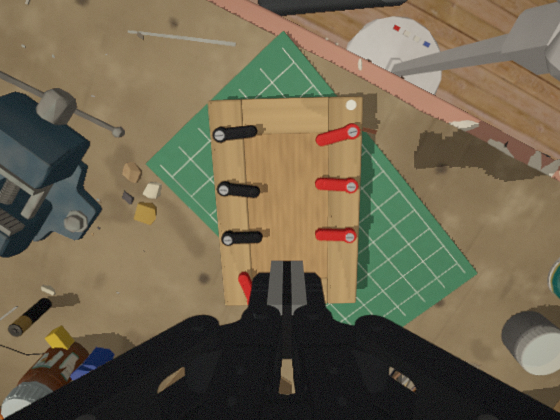

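```bash
python3 - <<'E'
from h import *
from scipy.optimize import least_squares
z=np.load('w1.npz');im=z['im'].astype(float);T=z['T'];d=z['d']
px=[(219,135),(224,190),(228,239),(352,132),(350,186),(350,236)]
def cen(p,r=5,thr=110):
    x,y=p;w=im[y-r:y+r+1,x-r:x+r+1].min(2);w=np.clip(w-np.percentile(w,60),0,None) 
    v,u=np.mgrid[y-r:y+r+1,x-r:x+r+1];w=w*(np.hypot(u-x,v-y)<=r-1);return (w*u).sum()/w.sum(),(w*v).sum()/w.sum()
# refined as bright disc
q=np.array([cen(p) for p in px]);print(q.round(1).tolist())
dot=(351,105)
W=np.vstack([onplane(T,px,38),onplane(T,[dot],28)])[:,:2]
def res(a):
    c,s=np.cos(a[2]),np.sin(a[2]);M=np.array([[c,-s],[s,c]])
    f=np.array([[53,-68],[53,-23],[53,22],[-53,a[3]],[-53,a[4]],[-53,a[5]],[-53,-88.5]])
    return (f@M.T+a[:2]-W).ravel()
r=least_squares(res,[456,-137,-1.66,-65,-20,25]);print(r.x.round(2),np.degrees(r.x[2]),r.fun.reshape(-1,2).round(1).tolist())
# red bar directions by blob PCA
hsv=cv2.cvtColor(z['im'],cv2.COLOR_RGB2HSV);red=(((hsv[...,0]<8)|(hsv[...,0]>172))&(hsv[...,1]>170)&(hsv[...,2]>90)).astype(np.uint8)
red[:,:200]=0;red[:110]=0;red[300:]=0;red[:,400:]=0
n,l,stt,c=cv2.connectedComponentsWithStats(red)
for i in range(1,n):
    if stt[i,4]>80: 
        v,u=np.nonzero(l==i);w=onplane(T,np.c_[u,v],38)[:,:2];e=np.linalg.svd(w-w.mean(0),full_matrices=False)[2][0];print(stt[i],w.mean(0).round(1),np.degrees(np.arctan2(e[1],e[0])).round(1))
print('depth at pivot z', [ (onplane(T,[p],0)) [0][2] for p in px[:1]], [ (T[:3,:3]@np.append(cv2.undistortPoints(np.array([[p]],float),K,D)[0,0],1)*d[p[1],p[0]]+T[:3,3])[2].round(1) for p in px+[(280,180),(344,160),(400,200)]])
E
```

```text
[[218.9, 134.9], [223.7, 189.9], [227.3, 239.5], [352.0, 131.8], [350.1, 186.2], [349.6, 236.5]]
[ 456.45 -138.86   -1.63  -67.54  -23.37   21.21] -93.67034681054295 [[-0.0, 0.2], [-0.3, -0.4], [0.8, -0.5], [0.0, 0.3], [0.1, 0.9], [-0.0, -0.3], [-0.5, -0.1]]
[316 123  44  23 466] [393.8 -95.2] -78.3
[315 178  44  15 434] [433.4 -98.3] 83.5
[315 228  42  15 411] [ 477.9 -101.3] -94.2
[238 272  14  28 240] [ 518.9 -183. ] 3.8
depth at pivot z [np.float64(0.0)] [np.float64(38.7), np.float64(38.8), np.float64(38.6), np.float64(39.2), np.float64(38.1), np.float64(37.7), np.float64(26.3), np.float64(28.3), np.float64(2.2)]
```

```bash
python3 - <<'E'
from h import *
z=np.load('w1.npz');d=z['d']
v,u=np.mgrid[250:400:8,230:345:2]
for vv in range(262,345,8):
    uu=np.arange(236,340,3);n=cv2.undistortPoints(np.c_[uu,np.full(len(uu),vv)].astype(float).reshape(-1,1,2),K,D)[:,0]
    p=np.c_[n,np.ones(len(n))]*d[vv,uu][:,None]@TC[:3,:3].T+TC[:3,3]
    k=(p[:,2]<30)&(d[vv,uu]>0);p=p[k];k2=slice(None)
    if k.any(): print(vv,' '.join('%d,%d,%d'%tuple(a) for a in p[k2]))
E
```

```text
262 11,-6,19 11,-5,19 11,-4,18 11,-3,19 10,-1,20 10,0,20 10,0,20 11,1,19 10,3,19 11,4,19 10,5,20
270 10,-6,13 10,-5,12 10,-4,12 11,-2,12 10,-1,13 10,0,13 11,0,12 10,1,12 10,2,12 10,4,12 10,5,13
278 6,-13,14 7,-12,13 7,-11,13 7,-10,13 6,-8,13 10,-7,6 10,-6,6 10,-5,6 11,-3,5 10,-2,6 10,-1,6 11,0,5 10,0,7 10,1,6 10,2,6 10,3,6 11,4,5 6,6,13 6,7,14 7,8,13 6,10,13 6,11,14 6,12,14
286 6,-14,7 6,-13,7 6,-12,7 7,-10,6 6,-9,8 6,-8,7 11,-7,0 10,-6,0 11,-4,0 11,-3,0 10,-2,1 10,-1,0 10,0,1 11,0,0 10,1,0 11,2,0 11,3,0 11,4,0 6,6,7 7,7,7 7,8,6 6,9,7 7,10,6 7,11,6
294 6,-13,1 7,-12,1 6,-11,1 6,-10,1 6,-9,1 6,-8,1 11,-6,-6 11,-5,-5 10,-4,-5 10,-3,-4 10,-2,-4 10,-1,-5 11,0,-5 10,0,-5 10,1,-4 10,2,-4 11,3,-5 10,4,-4 11,5,-6 7,7,0 6,8,1 6,9,1 6,10,2 7,11,0 6,12,1
302 6,-14,-3 7,-13,-4 6,-12,-3 7,-11,-4 6,-10,-2 7,-9,-4 6,-8,-2 10,-6,-9 10,-5,-10 11,-4,-10 10,-3,-10 10,-2,-10 10,-1,-9 10,0,-9 10,0,-10 10,1,-10 11,2,-10 11,3,-10 10,4,-10 10,5,-9 6,6,-3 6,7,-3 6,8,-3 6,10,-3 7,10,-5 6,12,-3
310 12,-13,-17 12,-12,-16 11,-12,-16 13,-10,-18 13,-9,-18 13,-9,-18 13,-8,-18 13,-7,-19 11,-6,-16 11,-5,-16 11,-4,-16
[... 783 characters left out ...]
3,-25 6,15,-17
334 12,-15,-29 12,-14,-29 11,-13,-28 11,-12,-28 11,-11,-28 11,-10,-28 12,-10,-29 12,-9,-29 12,-8,-29 11,-7,-28 12,-6,-29 11,-5,-28 11,-4,-28 11,-4,-27 9,-3,-25 4,-2,-19 -1,-1,-11 -1,0,-10 0,0,-11 6,1,-21 10,1,-27 11,2,-28 11,3,-28 11,4,-28 11,5,-28 11,6,-27 11,7,-28 10,8,-27 11,8,-28 11,9,-28 11,10,-28 10,11,-27 11,12,-28 11,13,-28 11,13,-28
342 12,-14,-33 12,-13,-33 12,-12,-33 11,-12,-31 11,-11,-32 12,-10,-32 12,-9,-32 11,-8,-31 11,-8,-31 11,-7,-31 11,-6,-32 11,-5,-31 12,-4,-32 10,-4,-30 4,-3,-22 2,-2,-19 -4,-1,-11 -4,0,-10 -4,0,-11 2,1,-20 7,1,-27 11,2,-31 12,3,-32 12,4,-32 11,5,-32 11,5,-31 11,6,-32 11,7,-32 11,8,-32 11,9,-32 12,9,-33 12,10,-32 11,11,-31 11,12,-31 11,13,-32
```

Emit:
step_arm(offset=[[0.035,0.0,0.02],[0.035,0.0,0.02],[0,0,0]], dr=[[0,0,-1.5],[0,0,0],[0,0,0]], fingers=[0,0,0])

```text
time_s: 3.15
tool_pos: [360.5, -128.7, 170.8]
tool_rot: [0.031, 1.0, 0.002, -0.004]
wrist_force: [-0.1, -0.1, 0.0]
width: 0.002
grip_force: 0.0
```

Emit:
step_arm(offset=[[-0.003,0.009,0.032],[-0.003,0.009,0.032],[-0.003,0.009,0.031],[0,0,0],[0,0,0]], dr=[[0,0,0],[0,0,0],[0,0,0],[0,0,0],[0,0,0]], fingers=[0,0,0,0,0])

```text
time_s: 3.65
tool_pos: [377.1, -104.8, 82.1]
tool_rot: [0.03, 1.0, -0.0, 0.0]
wrist_force: [0.2, -0.3, 0.5]
width: -0.003
grip_force: 0.0
```

```bash
cat >> h.py <<'E'
C=np.array([456.45,-138.86]);yaw=np.radians(-93.67);M=np.array([[np.cos(yaw),-np.sin(yaw)],[np.sin(yaw),np.cos(yaw)]])
def fr(s): return (M.T@(np.array(s['tool_pos'][:2])-C)).round(1), round(s['tool_pos'][2]-25,1), 'yawtool_x err deg',(np.degrees(np.arctan2(*R.from_quat(s['tool_rot']).as_matrix()[[1,0],0]))-176.33).round(2)
E
python3 -c "
from h import *
print(fr(st()))"
```

```text
t 3.65 tcp [ 377.1 -104.8   82.1] q [ 0.03  1.   -0.    0.  ] F [ 0.2 -0.3  0.5] w -0.0
(array([-28.9, -81.4]), np.float64(57.1), 'yawtool_x err deg', np.float64(0.19))
```

Emit:
step_arm(offset=[[0.005,0.002,0],[0,0,0.015],[0,0,0.0095],[0,0,0],[0,0,0]], dr=[[0,0,0],[0,0,0],[0,0,0],[0,0,0],[0,0,0]], fingers=[0,0,0,0,0])

```text
time_s: 4.15
tool_pos: [371.9, -102.7, 57.5]
tool_rot: [0.031, 1.0, -0.0, 0.0]
wrist_force: [0.4, 0.9, -0.6]
width: 0.002
grip_force: 0.0
```

```bash
python3 - <<'E'
from h import *
s=st();print(fr(s));im,d=viewer.get_image('wrist');cv2.imwrite('pics/w2.png',im[:,:,::-1]);np.savez('w2.npz',im=im,d=d,T=cam(s))
E
```

```text
t 4.15 tcp [ 371.9 -102.7   57.5] q [ 0.031  1.    -0.     0.   ] F [ 0.4  0.9 -0.6] w 0.0
(array([-30.6, -86.7]), np.float64(32.5), 'yawtool_x err deg', np.float64(0.12))
```

View pics/w2.png

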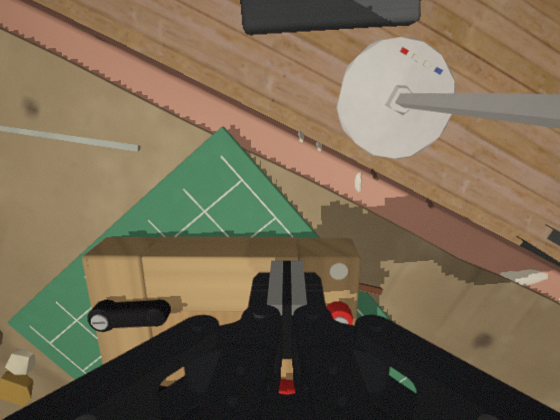

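```bash
python3 - <<'E'
from h import *
T=np.load('w2.npz')['T']
for p,z in [((338.5,271),28),((98,322),38)]: print(((onplane(T,[p],z)[0,:2]-C)@M).round(1))
E
```

```text
[-52.9 -88.6]
[ 53.5 -68. ]
```

Emit:
step_arm(offset=[[-0.005,0,0],[-0.005,0,0],[-0.005,0,0],[-0.005,0,0],[-0.005,0.001,0]], dr=[[0,0,0],[0,0,0],[0,0,0],[0,0,0],[0,0,0]], fingers=[0,0,0,0,0])

```text
time_s: 4.7
tool_pos: [397.1, -103.1, 56.8]
tool_rot: [0.031, 1.0, -0.0, -0.0]
wrist_force: [-0.1, -0.1, 0.1]
width: 0.001
grip_force: 0.3
```

Emit:
step_arm(offset=[[-0.005,0.002,0],[-0.005,0.003,0],[-0.0025,0.002,0],[0,0.002,0],[0,0,0]], dr=[[0,0,0],[0,0,0],[0,0,0],[0,0,0],[0,0,0]], fingers=[0,0,0,0,0])

```text
time_s: 5.2
tool_pos: [409.7, -94.5, 56.9]
tool_rot: [0.031, 1.0, 0.0, 0.0]
wrist_force: [-1.0, 0.0, 0.1]
width: 0.0
grip_force: 0.0
```

```bash
python3 -c "
from h import *
print(fr(st()))"
```

```text
t 5.2 tcp [409.7 -94.5  56.9] q [0.031 1.    0.    0.   ] F [-1.   0.   0.1] w 0.0
(array([-41.3, -49.5]), np.float64(31.9), 'yawtool_x err deg', np.float64(0.16))
```

Emit:
step_arm(offset=[[0,-0.0105,-0.0005],[-0.006,0,0],[-0.005,0,0],[-0.005,0,0],[-0.005,0,0]], dr=[[0,0,0],[0,0,0],[0,0,0],[0,0,0],[0,0,0]], fingers=[0,0,0,0,0])

```text
time_s: 5.7
tool_pos: [430.3, -106.6, 57.3]
tool_rot: [0.031, 1.0, 0.0, -0.0]
wrist_force: [-1.1, -0.1, -0.3]
width: -0.001
grip_force: 0.4
```

Emit:
step_arm(offset=[[-0.005,0,0],[-0.005,0.001,0],[-0.005,0.002,0],[-0.005,0.003,0],[-0.003,0.002,0]], dr=[[0,0,0],[0,0,0],[0,0,0],[0,0,0],[0,0,0]], fingers=[0,0,0,0,0])

```text
time_s: 6.2
tool_pos: [454.0, -99.8, 57.4]
tool_rot: [0.031, 1.0, -0.0, 0.0]
wrist_force: [-0.5, -0.7, -0.2]
width: 0.006
grip_force: 0.2
```

Emit:
step_arm(offset=[[0,0,0],[0,0,0]], dr=[[0,0,0],[0,0,0]], fingers=[0,0])

```text
time_s: 6.4
tool_pos: [453.5, -99.8, 57.3]
tool_rot: [0.031, 1.0, 0.0, 0.0]
wrist_force: [0.5, -1.1, 0.2]
width: -0.002
grip_force: 0.0
```

```bash
python3 - <<'E'
from h import *
s=st();print(fr(s));im,d=viewer.get_image('wrist');cv2.imwrite('pics/w3.png',im[:,:,::-1]);np.savez('w3.npz',im=im,d=d,T=cam(s))
E
```

```text
t 6.4 tcp [453.5 -99.8  57.3] q [0.031 1.    0.    0.   ] F [ 0.5 -1.1  0.2] w -0.0
(array([-38.7,  -5.5]), np.float64(32.3), 'yawtool_x err deg', np.float64(0.15))
```

View pics/w3.png

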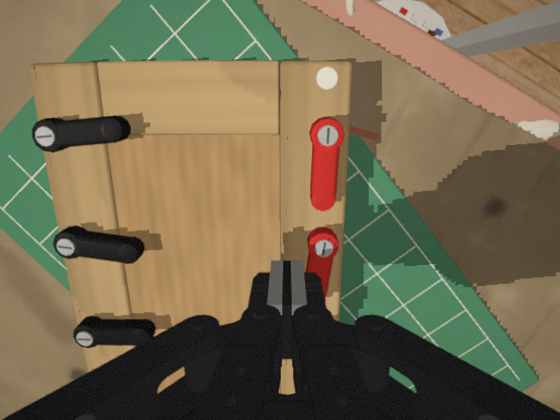

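Emit:
step_arm(offset=[[0,0.0024,0],[0,0,0],[0,-0.0105,0],[-0.005,0,0],[-0.005,0,0]], dr=[[0,0,0],[0,0,0],[0,0,0],[0,0,0],[0,0,0]], fingers=[0,0,0,0,0])

```text
time_s: 6.95
tool_pos: [463.2, -109.2, 57.4]
tool_rot: [0.031, 1.0, -0.0, 0.0]
wrist_force: [0.0, -0.5, -0.8]
width: -0.003
grip_force: 0.4
```

```bash
python3 - <<'E'
from h import *
T=np.load('w3.npz')['T']
for p,z in [((327,78),28),((44,135),38),((65,246),38),((84,339),38),((328,134),38),((322,248),38),((322,205),38)]: print(((onplane(T,[p],z)[0,:2]-C)@M).round(1))
print(fr(st()))
E
```

```text
[-53.  -88.3]
[ 53.3 -68.3]
[ 53.2 -23.2]
[53.3 22.3]
[-53.  -68.3]
[-52.2 -22.9]
[-51.6 -41.1]
t 6.95 tcp [ 463.2 -109.2   57.4] q [ 0.031  1.    -0.     0.   ] F [ 0.  -0.5 -0.8] w -0.0
(array([-30. ,   4.8]), np.float64(32.4), 'yawtool_x err deg', np.float64(0.08))
```

Emit:
step_arm(offset=[[-0.005,0,0],[-0.005,0,0],[-0.005,0,0],[-0.005,0.001,0],[-0.005,0.002,0]], dr=[[0,0,0],[0,0,0],[0,0,0],[0,0,0],[0,0,0]], fingers=[0,0,0,0,0])

```text
time_s: 7.45
tool_pos: [488.4, -107.1, 57.3]
tool_rot: [0.031, 1.0, 0.0, -0.0]
wrist_force: [-0.9, -0.6, -0.4]
width: -0.001
grip_force: 0.3
```

Emit:
step_arm(offset=[[-0.005,0.003,0],[-0.004,0.002,0],[0,0.002,0],[0,0,0],[0,0,0]], dr=[[0,0,0],[0,0,0],[0,0,0],[0,0,0],[0,0,0]], fingers=[0,0,0,0,0])

```text
time_s: 7.95
tool_pos: [497.3, -100.6, 57.3]
tool_rot: [0.031, 1.0, 0.0, -0.0]
wrist_force: [-0.7, -0.5, -0.5]
width: 0.001
grip_force: 0.0
```

```bash
python3 -c "
from h import *
print(fr(st()))"
```

```text
t 7.95 tcp [ 497.3 -100.6   57.3] q [ 0.031  1.     0.    -0.   ] F [-0.7 -0.5 -0.5] w 0.0
(array([-40.8,  38.3]), np.float64(32.3), 'yawtool_x err deg', np.float64(0.14))
```

Emit:
step_arm(offset=[[0,-0.005,0],[0,0,-0.025],[-0.017,-0.005,-0.025],[-0.017,-0.005,-0.025],[-0.017,-0.005,-0.018]], dr=[[0,0,0],[0,0,0],[0,0,0],[0,0,0],[0,0,0]], fingers=[0,0,0,0,0])

```text
time_s: 8.45
tool_pos: [548.0, -124.7, 152.4]
tool_rot: [0.031, 1.0, -0.0, 0.001]
wrist_force: [0.4, 0.3, 0.2]
width: -0.001
grip_force: 0.0
```

Emit:
step_arm(offset=[[0,0,0],[0,0,0]], dr=[[0,0,0],[0,0,0]], fingers=[0,0])

```text
time_s: 8.65
tool_pos: [546.5, -124.0, 149.8]
tool_rot: [0.031, 1.0, 0.0, -0.0]
wrist_force: [-0.4, 0.1, -0.4]
width: -0.001
grip_force: 0.0
```

```bash
python3 - <<'E'
from h import *
s=st();print(fr(s));im,d=viewer.get_image('wrist');cv2.imwrite('pics/w4.png',im[:,:,::-1]);np.savez('w4.npz',im=im,d=d,T=cam(s))
E
```

```text
t 8.65 tcp [ 546.5 -124.   149.8] q [ 0.031  1.     0.    -0.   ] F [-0.4  0.1 -0.4] w -0.0
(array([-20.5,  88.9]), np.float64(124.8), 'yawtool_x err deg', np.float64(0.12))
```

View pics/w4.png

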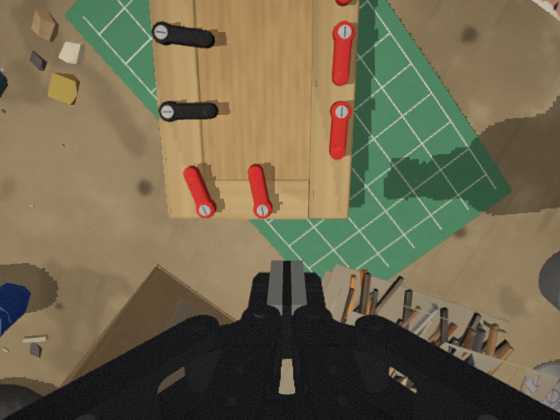

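```bash
python3 - <<'E'
from h import *
T=np.load('w4.npz')['T']
for n,p in dict(b2=(161,33),b3=(167,111),r2=(344,32),r3=(341,111),r3t=(338,152),r4=(263,211),r4t=(255.5,173),r5=(205.5,211),r5t=(191.5,174)).items(): print(n,((onplane(T,[p],38)[0,:2]-C)@M).round(1))
z=np.load('w4.npz');hsv=cv2.cvtColor(z['im'],cv2.COLOR_RGB2HSV);red=(((hsv[...,0]<8)|(hsv[...,0]>172))&(hsv[...,1]>150)&(hsv[...,2]>90)).astype(np.uint8)
n,l,stt,c=cv2.connectedComponentsWithStats(red)
for i in range(1,n):
    if stt[i,4]>200:
        v,u=np.nonzero(l==i);w=(onplane(T,np.c_[u,v],38)[:,:2]-C)@M;e=np.linalg.svd(w-w.mean(0),full_matrices=False)[2][0];print(w.mean(0).round(1),w.min(0).round(1),w.max(0).round(1),'axis deg',np.degrees(np.arctan2(e[1],e[0])).round(1))
# box corner
d=z['d'];v,u=np.mgrid[225:330:3,60:250:3];n2=cv2.undistortPoints(np.stack([u,v],-1).reshape(-1,1,2).astype(float),K,D)[:,0];p=(np.c_[n2,np.ones(len(n2))]*d[v,u].reshape(-1,1))@T[:3,:3].T+T[:3,3]
p=p[p[:,2]>90];f=(p[:,:2]-C)@M;i=np.argsort(f[:,1])[:6];print('box',np.c_[f[i],p[i,2]].round())
E
```

```text
b2 [ 53.  -22.3]
b3 [53.1 21.8]
r2 [-52.5 -22.5]
r3 [-52.6  21.8]
r3t [-51.8  46.8]
r4 [-4.3 85.6]
r4t [ 0.  60.3]
r5 [33.5 85.7]
r5t [40.9 60.9]
[-51.6  -9.8] [-58.4 -28.4] [-46.2   6.8] axis deg 88.0
[-51.5  34.3] [-58.7  16. ] [-45.9  51.2] axis deg 88.5
[-1.8 70.7] [-9.6 54.5] [ 4.8 90.5] axis deg 100.3
[37.1 71.3] [26.4 55.8] [46.4 89.9] axis deg 110.6
box [[-20.  12. 267.]
 [-20.  12. 267.]
 [-20.  12. 267.]
 [-20.  12. 267.]
 [-20.  12. 267.]
 [-20.  12. 267.]]
```

Emit:
step_arm(offset=[[0.017,0.002,0],[0.017,0.002,0.02],[0,0,0.03],[0,0,0.03],[0,0,0.006]], dr=[[0,0,0],[0,0,0],[0,0,0],[0,0,0],[0,0,0]], fingers=[0,0,0,0,0])

```text
time_s: 9.2
tool_pos: [508.3, -116.2, 58.7]
tool_rot: [0.031, 1.0, 0.002, -0.005]
wrist_force: [-1.3, 0.1, -0.0]
width: 0.002
grip_force: 0.0
```

Emit:
step_arm(offset=[[0,0,0],[0,0,0]], dr=[[0,0,0],[0,0,0]], fingers=[0,0])

```text
time_s: 9.4
tool_pos: [513.7, -117.9, 65.0]
tool_rot: [0.031, 1.0, -0.0, 0.0]
wrist_force: [-0.1, -0.0, 0.3]
width: -0.0
grip_force: 0.0
```

```bash
python3 -c "
from h import *
print(fr(st()))"
```

```text
t 9.4 tcp [ 513.7 -117.9   65. ] q [ 0.031  1.    -0.     0.   ] F [-0.1 -0.   0.3] w -0.0
(array([-24.6,  55.8]), np.float64(40.0), 'yawtool_x err deg', np.float64(0.14))
```

Emit:
step_arm(offset=[[0,0,0.0075],[0,0,0],[0,-0.005,0],[0,-0.005,0],[0,-0.005,0]], dr=[[0,0,0],[0,0,0],[0,0,0],[0,0,0],[0,0,0]], fingers=[0,0,0,0,0])

```text
time_s: 9.9
tool_pos: [512.7, -133.3, 57.2]
tool_rot: [0.031, 1.0, 0.0, 0.0]
wrist_force: [0.2, 0.6, 0.2]
width: 0.002
grip_force: 0.4
```

Emit:
step_arm(offset=[[0,-0.005,0],[-0.002,-0.005,0],[-0.003,-0.005,0],[-0.003,-0.004,0],[-0.003,-0.003,0]], dr=[[0,0,0],[0,0,0],[0,0,0],[0,0,0],[0,0,0]], fingers=[0,0,0,0,0])

```text
time_s: 10.4
tool_pos: [522.3, -155.9, 56.8]
tool_rot: [0.031, 1.0, -0.0, -0.0]
wrist_force: [-0.4, 0.3, 1.0]
width: 0.002
grip_force: 0.3
```

Emit:
step_arm(offset=[[-0.001,0,0],[0,0,0],[0,0,0]], dr=[[0,0,0],[0,0,0],[0,0,0]], fingers=[0,0,0])

```text
time_s: 10.7
tool_pos: [523.2, -155.4, 56.8]
tool_rot: [0.031, 1.0, -0.0, 0.0]
wrist_force: [-0.3, -0.5, 1.5]
width: -0.001
grip_force: 0.0
```

```bash
python3 -c "
from h import *
print(fr(st()))"
```

```text
t 10.7 tcp [ 523.2 -155.4   56.8] q [ 0.031  1.    -0.     0.   ] F [-0.3 -0.5  1.5] w -0.0
(array([12.3, 67.7]), np.float64(31.8), 'yawtool_x err deg', np.float64(0.14))
```

Emit:
step_arm(offset=[[-0.0015,0,0],[0,0,0],[0.008,0,-0.0005],[0.007,0,0],[0,0,0]], dr=[[0,0,0],[0,0,0],[0,0,0],[0,0,0],[0,0,0]], fingers=[0,0,0,0,0])

```text
time_s: 11.2
tool_pos: [508.4, -154.4, 57.0]
tool_rot: [0.031, 1.0, 0.0, -0.0]
wrist_force: [-1.2, -0.2, 1.0]
width: -0.003
grip_force: 0.0
```

```bash
python3 - <<'E'
from h import *
print(fr(st()))
z=np.load('w4.npz');T=z['T'];d=z['d']
for p in [(158,266),(158,272),(150,275),(170,280),(160,290),(120,320),(200,300)]:
    n=cv2.undistortPoints(np.array([[p]],float),K,D)[0,0];w=T[:3,:3]@(np.append(n,1)*d[p[1],p[0]])+T[:3,3];print(p,((w[:2]-C)@M).round(),w[2].round())
im,d=viewer.get_image('wrist');cv2.imwrite('pics/w5.png',im[:,:,::-1])
im,d=viewer.get_image('side');cv2.imwrite('pics/s5.png',im[:,:,::-1])
E
```

```text
t 11.2 tcp [ 508.4 -154.4   57. ] q [ 0.031  1.     0.    -0.   ] F [-1.2 -0.2  1. ] w -0.0
(array([12.1, 52.8]), np.float64(32.0), 'yawtool_x err deg', np.float64(0.12))
(158, 266) [ 83. 143.] 3.0
(158, 272) [ 81. 145.] 10.0
(150, 275) [ 84. 143.] 18.0
(170, 280) [ 72. 152.] 9.0
(160, 290) [ 74. 151.] 28.0
(120, 320) [ 83. 144.] 75.0
(200, 300) [ 50. 171.] 8.0
```

View pics/s5.png

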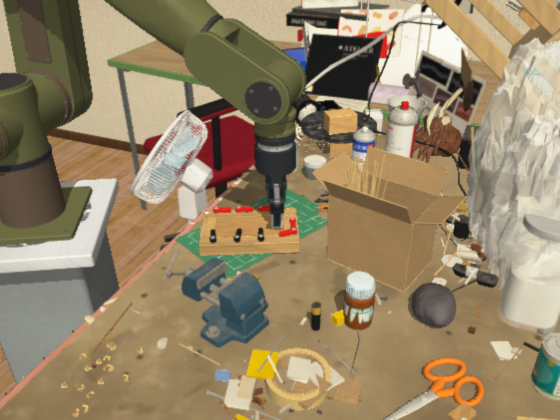

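Emit:
step_arm(offset=[[0,0,0],[0,0,0],[0,-0.005,0],[0,-0.005,0],[0,-0.005,0]], dr=[[0,-4,0],[0,-4,0],[0,0,0],[0,0,0],[0,0,0]], fingers=[0,0,0,0,0])

```text
time_s: 11.8
tool_pos: [509.3, -170.4, 57.8]
tool_rot: [0.031, 0.997, -0.002, 0.07]
wrist_force: [0.8, 1.2, -0.9]
width: -0.002
grip_force: 0.4
```

Emit:
step_arm(offset=[[0,-0.005,0],[-0.002,-0.005,0.0003],[-0.003,-0.005,0.0004],[-0.003,-0.004,0.0004],[-0.003,-0.003,0.0004]], dr=[[0,0,0],[0,0,0],[0,0,0],[0,0,0],[0,0,0]], fingers=[0,0,0,0,0])

```text
time_s: 12.3
tool_pos: [518.6, -192.7, 57.3]
tool_rot: [0.031, 0.997, -0.002, 0.07]
wrist_force: [0.3, -0.1, 0.7]
width: 0.001
grip_force: 0.3
```

Emit:
step_arm(offset=[[0,0,0],[0,0,0]], dr=[[0,0,0],[0,0,0]], fingers=[0,0])

```text
time_s: 12.5
tool_pos: [518.6, -192.4, 57.4]
tool_rot: [0.031, 0.997, -0.002, 0.07]
wrist_force: [-0.0, -0.1, 0.4]
width: 0.001
grip_force: 0.0
```

```bash
python3 - <<'E'
from h import *
s=st();print(fr(s))
t=np.array(s['tool_pos'])+25*R.from_quat(s['tool_rot']).as_matrix()[:,2];print('tip',((t[:2]-C)@M).round(1),t[2])
E
```

```text
t 12.5 tcp [ 518.6 -192.4   57.4] q [ 0.031  0.997 -0.002  0.07 ] F [-0.  -0.1  0.4] w 0.0
(array([49.5, 65.4]), np.float64(32.4), 'yawtool_x err deg', np.float64(0.14))
tip [49.5 68.9] 32.66821635937022
```

Emit:
step_arm(offset=[[-0.0003,0,0],[0.008,0,0],[0,0,-0.03],[0,0.02,-0.035],[0,0.035,-0.03]], dr=[[0,0,0],[0,0,0],[0,0,0],[0,4,0],[0,4,0]], fingers=[0,0,0,0,0])

```text
time_s: 13.0
tool_pos: [501.9, -136.9, 152.0]
tool_rot: [0.033, 0.999, -0.001, -0.001]
wrist_force: [1.3, -0.2, 0.6]
width: -0.0
grip_force: 0.0
```

Emit:
step_arm(offset=[[-0.01,0.02,0],[-0.03,0,0],[0,0,0],[0,0,0]], dr=[[0,0,0],[0,0,0],[0,0,0],[0,0,0]], fingers=[0,0,0,0])

```text
time_s: 13.4
tool_pos: [543.8, -118.5, 150.2]
tool_rot: [0.031, 1.0, 0.0, -0.001]
wrist_force: [0.1, -0.2, 0.3]
width: -0.0
grip_force: 0.0
```

```bash
python3 - <<'E'
from h import *
s=st();print(fr(s));T=cam(s);im,d=viewer.get_image('wrist');cv2.imwrite('pics/w6.png',im[:,:,::-1])
hsv=cv2.cvtColor(im,cv2.COLOR_RGB2HSV);red=(((hsv[...,0]<8)|(hsv[...,0]>172))&(hsv[...,1]>150)&(hsv[...,2]>90)).astype(np.uint8)
n,l,stt,c=cv2.connectedComponentsWithStats(red)
for i in range(1,n):
    if stt[i,4]>200:
        v,u=np.nonzero(l==i);w=(onplane(T,np.c_[u,v],38)[:,:2]-C)@M;e=np.linalg.svd(w-w.mean(0),full_matrices=False)[2][0];print(w.mean(0).round(1),w.min(0).round(1),w.max(0).round(1),'axis deg',np.degrees(np.arctan2(e[1],e[0])).round(1))
E
```

```text
t 13.4 tcp [ 543.8 -118.5  150.2] q [ 0.031  1.     0.    -0.001] F [ 0.1 -0.2  0.3] w -0.0
(array([-25.9,  85.8]), np.float64(125.2), 'yawtool_x err deg', np.float64(0.17))
[-51.8 -10. ] [-58.6 -28.4] [-46.4   6.5] axis deg 88.1
[-51.7  34.3] [-58.8  15.8] [-45.9  51.3] axis deg 88.4
[45.5 83.3] [26.5 76.6] [62.9 90.4] axis deg 3.4
[ 8.5 83.5] [-10.3  77.1] [25.4 90.3] axis deg 3.0
```

View pics/w6.png

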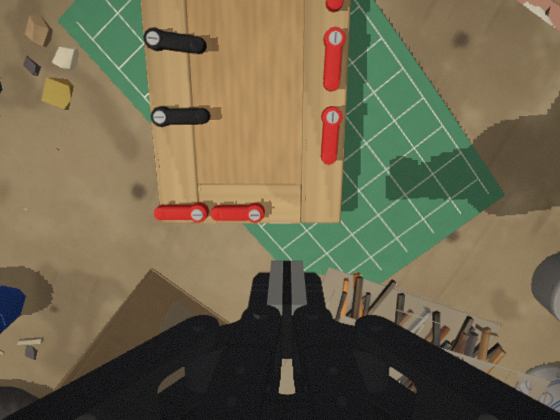

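```bash
python3 -c "
from h import *
print(robot.sign_off())"
```

```text
the job is handed in; nothing more can be done
None
```

I turned all five red buttons in order to lie along their rails, within about 3° by camera. The black buttons and the frame had not moved where the camera showed them, and I handed the job in at about 13.5 s.

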